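# Chock a canister on a sloping rack and fold its gate down

## Robot

A 6-joint arm with a two-finger parallel gripper is mounted at the origin on the work surface. World frame = base frame: x ahead of the robot, y to its left, z up, the work surface at z = 0. Lengths are in m, angles in rad, forces in N, time in s.
With the tool pointing down it reaches from about 0.3 to 0.875 m from the base axis. Payload 6.4 kg.
Tool frame: the origin (TCP) lies midway between the tips of the shut fingers; the grasp point (between the pads) lies 19 mm behind it; z points along the fingers, y is the direction in which the jaws open and shut (so a half turn about z gives the same grasp; the last joint's range is limited). The gripper opens to 88 mm and grips with 3 to 60 N. Pads are 18 mm wide; open, the fingers measure 123 mm over their backs; the gripper's body (75 mm by 187 mm) begins 45 mm behind the grasp point.
Start: joints at [-1.508, 0.181, 1.607, -0, 1.354, -0.206], TCP at [0.153, -0.554, 0.218] pointing down, gripper open.
Joint ranges: [-2.99, 2.99], [-0.89, 2.07], [0.3, 2.58], [-1.14, 4.28], [0, 2.63], [-3.12, 3.12]. Speed limits (rad/s): [2.57, 2.57, 3.01, 3.14, 3.14, 3.14].

## Interface

Orientations are given as a 3x3 rotation matrix whose columns are the frame's x, y, z axes.
In Python, from plant import env, imaging gives the robot as it stands.
- The arm moves only by the tool jog_arm, never from a script. Its argument "increments" is a list of rows, each a list of 5 numbers: the shift along the tool's x, y, z in m, then the turn about the tool's z in degrees, then the finger opening in m, from 0 to 0.0881. In form: [[tx, ty, tz, twist, fingers], ...]. A call has 1 to 20 rows; each row is the pose to reach, as a shift and turn from the pose commanded when the call began, along the tool's axes at that moment; what a row does not reach only later rows make up. A row lasts 1/8 s, in which the tool goes at most 62.5 mm and 10.7 degrees, less where a joint would pass 70% of its speed; a pose out of reach is approached as far as the arm can. A call with a gripper value outside its range is refused whole. The fingers move at their own pace and stop on an object; the grip force is fixed at half the most. Time passes only in rows, so rows that repeat a pose let the fingers close. It gives the time, the measured TCP pose, the force and the opening at its end, in the units of the state.
- env.read_state(): the state, without advancing time (a new reading comes with each control period).
- imaging.grab_frame(name): name is "scene" or "top" or "wrist"; returns a dict with "img" (400x640x3 uint8, blue, green, red), "fx", "fy", "cx", "cy" (pixels), "extrinsics" (4x4, takes a point from world to camera coordinates); the wrist camera has in their place "hand_eye" (4x4, takes a point from camera to tool coordinates, whose origin is the TCP and whose axes are the flange's). Camera axes: x right, y up, looking along -z (the intrinsics and any distortion apply to the point x, -y, -z); pixel columns grow to the right and rows downward; lengths in m; the calibration is good to about 2 mm. A picture is of the moment at which its call begins: read the wrist's pose just before it. There is no depth.
- env.sign_off(): hands the job in, once; it reports no verdict.
The state is a dict: "clock": time; "joints": joint angles; "joint_vel": joint speeds; "joint_efforts": joint torques, N m; "position": TCP position; "tcp_rot": TCP orientation; "contact_force": force on the tool from outside, world axes, zero at the start; "wrist_torque": the same for the moment, N m; "opening": finger opening in m.
Only numpy, scipy, OpenCV 4.12 (cv2) and the standard library are available. Lean on these libraries where they do the work, as an engineer would, in place of code of your own. Each camera call takes 0.05 s, during which the arm holds its last target. There are 200 camera calls.

## Task

The steel canister on the sloping rack is kept from rolling down only by the hinged gate. Take the loose wooden chock, set it on the slope between the gate's two arms, and push its thin edge in under the canister's low side until the canister has rolled back against the rail and is held tight there by a steady push of about 10 N for a second (never harder than 20 N). Then let go of the chock, fold the gate fully down by its handle so that the chock alone holds the canister up at the rail, and leave the jar, dish and beaker where they are.

Things in the scene. Friction and masses are not known exactly. Their poses are not given: they have to be found in the camera images.
- rack: White sloping board 270 mm long, 150 mm wide, on short legs; fixed. Origin on the bench under the board's middle; z up, x points level in the uphill direction, y along the canister. The board rises 8 degrees towards +x: height of its top surface above the bench = 50 mm + x tan 8 deg. A fixed aluminium rail (upright plate 150 mm wide, 55 mm high) crosses the slope uphill of the canister.
- canister_center (a point): Centre of the plain steel canister, a cylinder 64 mm in diameter, 174 mm long, about 0.7 kg, lying on the board with its axis along the rack's y, leaning on the gate's arms. Under 3 N rolls it uphill, until it meets the rail. How far off the rail's face is, is not measured: 4 to 14 mm beyond the canister's uphill side; feel for it. The frame turns as the canister rolls.
- chock_grip (a point): Grip point of the loose wooden chock (85 g), sole-down on the bench: a wedge 74 mm long, 36 mm wide, 42 mm high. x points to the thin edge, z up. The point is midway across the width (graspable there), 21 mm above the sole, 55 mm behind the thin edge, 19 mm ahead of the upright back. The face rises from the thin edge at 35 degrees to a flat top 14 mm long at the back.
- gate (a joint): Hinge of the steel gate, in rad: 0 = upright, arms across the canister's low side; grows as it folds downhill, to 1.45 = flat along the board's sides. It is stiff (about 0.12 N m) and stays where it is left. Its two arms stand at the board's two edges, 154 mm apart inside, reaching about 48 mm above the board.
- gate_handle (a point): Middle of the gate's handle, a round steel bar 10 mm in diameter sticking out 80 mm sideways (rack +y) from the top of the +y arm. The point is 46 mm from the hinge axis, 56 mm beyond the canister's end face, 22 mm from the bar's tip. It can be pinched from above across the bar and turns in the fingers.
- gate_hinge (a point): Point on the gate's hinge axis (which runs along the rack's y) level with gate_handle along that axis; fixed to the rack, 6 mm under the board's surface.
- jar: Bystander: glass jar with black lid, 52 mm in diameter, 70 mm high; origin at the middle of its base.
- dish: Bystander: shut clear petri dish, 94 mm in diameter, 21 mm high; origin at the middle of its base.
- beaker: Bystander: glass beaker, 68 mm in diameter at the rim, 85 mm high; origin at the middle of its base.
- canister: The same canister as a body; its origin is the same point as canister_center.
- chock: The same chock as a body; its origin is at the middle of its sole, 37 mm behind the thin edge. When its face meets the canister, the thin edge is 10 mm downhill of the canister's line of support on the board. Its rubber sole grips: it drags and digs in when slid with much weight on it, and it stays where it is pressed in. Its face is smooth.
Not all that is in view belongs to the job. There is more than one size of the canister; the job needs the smallest.

How it is judged:
On the way, in this order (a step that is already met when the one before it is completed fails the run):
1. with the gate still up, the chock lies below the canister on the slope and is pressed against it with more than 4 N for 0.3 s (it then bears on the rail) (contact force between chock and canister above 4 N and value of joint gate below 0.15 rad and x of chock_grip in the frame of rack below 0 m and x of canister_center in the frame of rack above 0.0325 m), for 0.3 s.
2. the gate is folded down (more than 1.1 rad) (value of joint gate above 1.1 rad), for 0.2 s.
At the end, for the whole second after the job is handed in: The gate is folded down (more than 1.1 rad); the canister lies still on the board, square across it within 0.12 rad, and still at least 2.3 mm uphill of where it began; the chock lies sole-down on the slope below it, still and touching it (value of joint gate above 1.1 rad and contact force between chock and canister above 0.15 N and x of canister_center in the frame of rack between 0.0325 and 0.052 m and height (world z) of canister_center between 0.083 and 0.097 m and angle between the y axis of canister_center and the y axis of rack, either way round below 0.12 rad and angle between chock_grip's own z axis and vertical below 0.25 rad and x of chock_grip in the frame of rack below 0 m and linear speed of each of canister, chock below 0.01 m/s).
It fails at once if the chock is rammed against the canister with more than 25 N (contact force between chock and canister above 25 N).
It fails at once if the canister rolls down the slope (more than 12 mm below where it began) (x of canister_center in the frame of rack below 0.018 m).
It fails at once if the jar is moved by more than 30 mm or tipped (distance of jar from where it was at the start of the episode above 0.03 m or angle between jar's own z axis and vertical above 0.5 rad).
It fails at once if the dish is moved by more than 30 mm or tipped (distance of dish from where it was at the start of the episode above 0.03 m or angle between dish's own z axis and vertical above 0.5 rad).
It fails at once if the beaker is moved by more than 30 mm or tipped (distance of beaker from where it was at the start of the episode above 0.03 m or angle between beaker's own z axis and vertical above 0.5 rad).
It also fails if it takes over 72 s, if anything falls off the work surface, if the arm or the gripper's body presses on something with over 40 N, if the wrist force passes 120 N, or if a joint passes its speed limit or range.

## Working session

There is one attempt and no reset: what is moved stays moved. The work goes in short steps, Python scripts to look and compute and a tool call to move; the robot and the scene stay as the last step left them, time stands still between calls to the robot, and variables do not carry over. Pictures are saved under pics/ and viewed, about 8 in all and at most 12, crops included, and the job is handed in when it is done.

Besides the shell and the picture viewer there is one more tool, called after "Request:" as name(argument=value, ...), one argument or row to a line, values as JSON. jog_arm: Moves the arm, as the interface text tells. Its arguments: {"type":"object","properties":{"increments":{"type":"array","items":{"type":"array","items":{"type":"number"}}}},"required":["increments"]}

```bash
mkdir -p pics
cat > h.py <<'E'
import numpy as np,cv2
from plant import env,imaging
def grab(n,f):
    s=env.read_state(); d=imaging.grab_frame(n); cv2.imwrite('pics/'+f,d['img']); 
    if 'hand_eye' in d:
        T=np.eye(4);T[:3,:3]=s['tcp_rot'];T[:3,3]=s['position'];d['cw']=T@np.array(d['hand_eye'])
    else: d['cw']=np.linalg.inv(np.array(d['extrinsics']))
    d['img0']=d['img']; np.save('pics/'+f+'.npy',np.array([d['fx'],d['fy'],d['cx'],d['cy'],*d['cw'].ravel()]))
    return d
def ray(f,u,v):
    a=np.load('pics/'+f+'.npy');T=a[4:].reshape(4,4)
    r=T[:3,:3]@np.array([(u-a[2])/a[0],-(v-a[3])/a[1],-1]);return T[:3,3],r
def onz(f,u,v,z):
    c,r=ray(f,u,v);return c+r*(z-c[2])/r[2]
def proj(f,p):
    a=np.load('pics/'+f+'.npy');q=np.linalg.inv(a[4:].reshape(4,4))@np.r_[p,1]
    return np.array([a[2]+a[0]*q[0]/-q[2],a[3]+a[1]*q[1]/q[2]])
def tri(f1,p1,f2,p2):
    c1,r1=ray(f1,*p1);c2,r2=ray(f2,*p2)
    s=np.linalg.lstsq(np.c_[r1,-r2],c2-c1,rcond=None)[0];a,b=c1+r1*s[0],c2+r2*s[1]
    return (a+b)/2,np.linalg.norm(a-b)
E
python3 - <<'E'
from h import *
for n in('scene','top'):
    d=grab(n,n+'0.png');print(n,{k:v for k,v in d.items() if k not in('img','img0','cw','extrinsics')},d['cw'].round(3).tolist())
print(env.read_state())
E
```

```text
scene {'fx': 399.82632932789613, 'fy': 399.82632932789613, 'cx': 315.90300959126813, 'cy': 195.32672616796427} [[0.185, -0.618, 0.764, 1.438], [0.983, 0.104, -0.154, -0.195], [0.015, 0.779, 0.626, 0.884], [0.0, 0.0, 0.0, 1.0]]
top {'fx': 468.1233590647248, 'fy': 468.1233590647248, 'cx': 318.43771446622213, 'cy': 198.77268396105117} [[0.014, 0.998, -0.069, 0.352], [-1.0, 0.014, -0.006, -0.016], [-0.005, 0.069, 0.998, 1.507], [0.0, 0.0, 0.0, 1.0]]
{'clock': 0.1, 'joints': array([-1.50829431e+00,  1.81452888e-01,  1.60784218e+00, -1.77787323e-05,
        1.35379474e+00, -2.06274245e-01]), 'joint_vel': array([ 0.00047562, -0.0003859 , -0.0009503 ,  0.00079166, -0.00155595,
        0.00071131]), 'joint_efforts': array([ 5.56797550e-04, -4.34818590e+01, -3.42697406e+01,  7.03512551e-02,
        3.40539962e-02, -3.75297122e-05]), 'position': array([ 0.15268707, -0.5538579 ,  0.21713986]), 'tcp_rot': array([[ 9.64095580e-01,  2.65555455e-01, -1.10842306e-04],
       [ 2.65555320e-01, -9.64094468e-01,  1.49314943e-03],
       [ 2.89651522e-04, -1.46897353e-03, -9.99998879e-01]]), 'contact_force': array([ 0.3399388 , -0.70048403,  0.34107989]), 'wrist_torque': array([-0.01729491, -0.01578801,  0.00370312]), 'opening': 0.08810078203341305}
```

View pics/scene0.png

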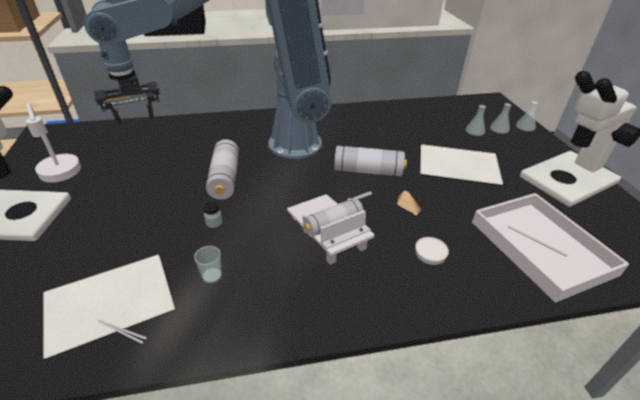

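View pics/top0.png

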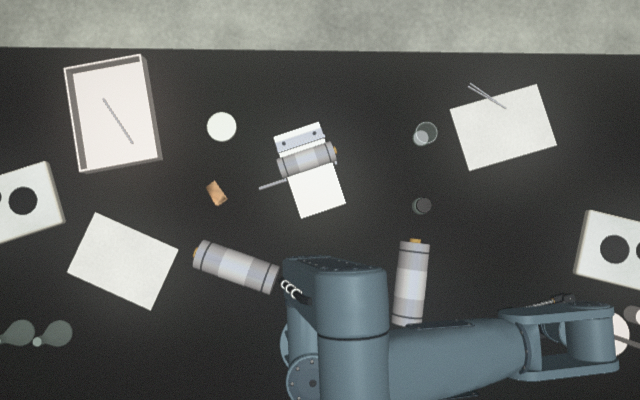

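The scene view shows the rack at about (335,230), the wooden chock at (408,203), the dish at (431,250), the jar at (213,215) and the beaker at (208,264). In the top view, the rack canister is at (306,160), the handle tip at (261,187), the chock at (217,193), the dish at (222,126), the jar at (421,206) and the beaker at (426,133).

Candidates for the canister:
- rack (306,160): the smallest, and it lies on the rack
- large (236,267)
- large (410,282)

I choose the one on the rack. The only wooden wedge is at (217,193). I'll check both in a close crop.

Run:
```python
from h import *
im=cv2.imread('pics/top0.png');c=cv2.resize(im[95:230,185:355],None,fx=4.4,fy=4.4,interpolation=cv2.INTER_CUBIC);cv2.imwrite('pics/c1.png',c)
hsv=cv2.cvtColor(im,cv2.COLOR_BGR2HSV)
m=cv2.inRange(hsv,(5,70,60),(25,255,255))[170:215,195:240];m=m.astype('uint8')
cs,_=cv2.findContours(m,0,2);k=max(cs,key=cv2.contourArea);r=cv2.minAreaRect(k);b=cv2.boxPoints(r)+[195,170];print(r,b.tolist())
for p in b: print(onz('top0.png',*p,0.0).round(4))
```

```text
((20.269229888916016, 23.153844833374023), (23.297409057617188, 14.144856452941895), 56.3099365234375) [[202.9230751991272, 187.38461303710938], [214.69230842590332, 179.53845977783203], [227.61538314819336, 198.92307662963867], [215.8461513519287, 206.76922988891602]]
[0.4876 0.3677 0.    ]
[0.5137 0.3303 0.    ]
[0.4513 0.2867 0.    ]
[0.4254 0.324  0.    ]
```

View pics/c1.png

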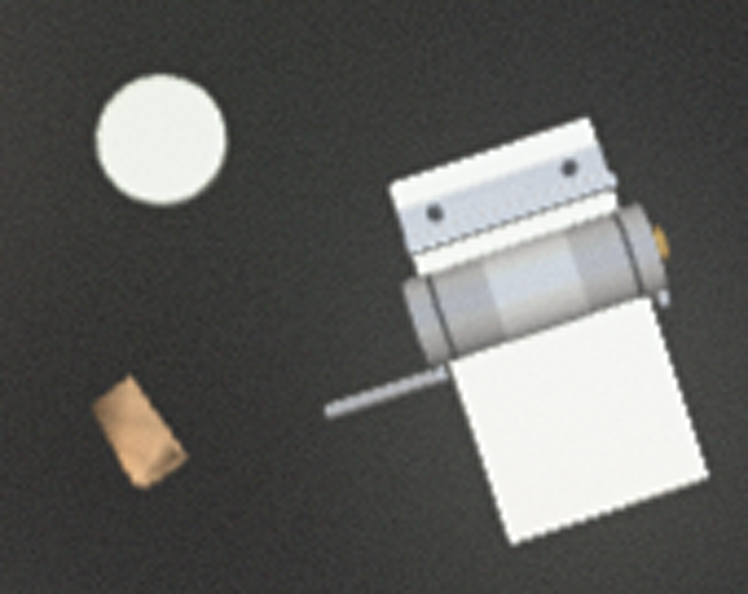

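The crop confirms it. The rack canister leans on the gate arms at crop (535,285), the handle tip is at (325,410), the rail is uphill at (505,200), and the wooden wedge is at (140,433). Next I'll get the rack pose from the board corners.

```bash
cat > rk.py <<'E'
from h import *
def fit(f,px):
    # px: low+y, low-y, up+y, up-y board corners
    t=np.tan(np.radians(8));X=.135*np.cos(np.radians(8))
    L=np.array([[-X,.075],[-X,-.075],[X,.075],[X,-.075]])
    W=np.array([onz(f,*p,.05+l[0]*t)[:2] for p,l in zip(px,L)])
    A,B=L-L.mean(0),W-W.mean(0);yaw=np.arctan2((A[:,0]*B[:,1]-A[:,1]*B[:,0]).sum(),(A*B).sum())
    R=np.array([[np.cos(yaw),-np.sin(yaw)],[np.sin(yaw),np.cos(yaw)]]);o=W.mean(0)-R@L.mean(0)
    return o,yaw,R,(B-A@R.T)*1000
E
python3 - <<'E'
from rk import *
c=lambda x,y:(185+x/4.4-.4,95+y/4.4-.4)
o,yaw,R,e=fit('top0.png',[c(513,545),c(708,475),c(390,185),c(590,118)]);print(o,yaw,e.round(1))
print('handle tip (rack)',R.T@(onz('top0.png',*c(325,410),.092)[:2]-o),'arm end',R.T@(onz('top0.png',*c(447,372),.092)[:2]-o))
for n,p,z in(('jar',(421,206),.07),('beaker',(426,133),.085),('dish',(222,126),.02)):print(n,onz('top0.png',*p,z).round(3))
print((imaging.grab_frame('wrist')['hand_eye']).round(3))
print('bigcan',onz('top0.png',410,282,.08),onz('top0.png',236,267,.08))
s=cv2.imread('pics/scene0.png');cv2.imwrite('pics/c2.png',cv2.resize(s[180:225,375:445],None,fx=8,fy=8,interpolation=cv2.INTER_CUBIC))
s=env.read_state();print('shift tool for target .45,-.35 then .45,.30:',[(s['tcp_rot'].T@(np.array(q)-s['position'])).round(3) for q in([.42,-.4,.3],[.42,.25,.3],[.44,.30,.28])])
E
```

```text
[0.54223028 0.02142015] 0.3423644971744554 [[-0.4 -0.6]
 [ 1.4  1.6]
 [-0.2 -0.8]
 [-0.7 -0.2]]
handle tip (rack) [-0.00657239  0.16573744] arm end [-0.008781    0.07762278]
jar [ 0.433 -0.322  0.07 ]
beaker [ 0.657 -0.335  0.085]
dish [0.685 0.307 0.02 ]
[[-0.     0.964  0.266  0.068]
 [ 1.     0.     0.001  0.   ]
 [ 0.001  0.266 -0.964 -0.166]
 [ 0.     0.     0.     1.   ]]
bigcan [ 0.20248844 -0.28684114  0.08      ] [0.23976544 0.23950073 0.08      ]
shift tool for target .45,-.35 then .45,.30: [array([ 0.299, -0.077, -0.083]), array([ 0.471, -0.704, -0.082]), array([ 0.504, -0.747, -0.062])]
```

View pics/c2.png

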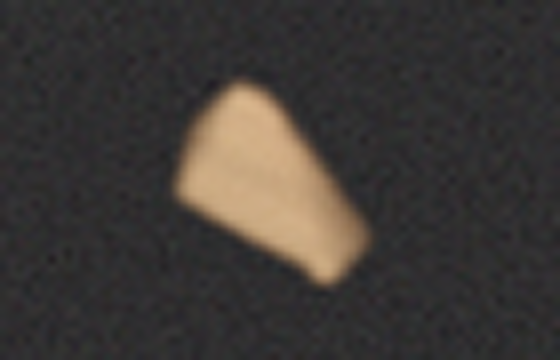

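The tall back is at the upper left of this crop (240,85) and the thin edge at the lower right (345,265). So the chock's x points to world (+x,+y), at a yaw of about 0.61. I'll move above it for a wrist view.

Request:
jog_arm(
  increments=[
    [0.3,-0.077,-0.083,-20,0.0881],
    [0.3,-0.077,-0.083,-20,0.0881],
    [0.3,-0.077,-0.083,-20,0.0881],
    [0.3,-0.077,-0.083,-20,0.0881],
    [0.3,-0.077,-0.083,-20,0.0881],
    [0.3,-0.077,-0.083,-20,0.0881],
    [0.515,-0.75,-0.05,-20,0.0881],
    [0.515,-0.75,-0.05,-20,0.0881],
    [0.515,-0.75,-0.05,-20,0.0881],
    [0.515,-0.75,-0.05,-20,0.0881],
    [0.515,-0.75,-0.05,-20,0.0881],
    [0.515,-0.75,-0.05,-20,0.0881],
    [0.515,-0.75,-0.05,-20,0.0881],
    [0.515,-0.75,-0.05,-20,0.0881],
    [0.515,-0.75,-0.05,-20,0.0881],
    [0.515,-0.75,-0.05,-20,0.0881],
    [0.515,-0.75,-0.05,-20,0.0881],
    [0.515,-0.75,-0.05,-20,0.0881],
    [0.515,-0.75,-0.05,-20,0.0881],
    [0.515,-0.75,-0.05,-20,0.0881],
  ],
)

```text
clock: 2.65
position: [0.4504, 0.3037, 0.2677]
tcp_rot: [[0.816, 0.578, -0.0], [0.578, -0.816, -0.001], [-0.001, 0.001, -1.0]]
contact_force: [-0.4, -0.8, -0.9]
opening: 0.0881
```

Run:
```python
from h import *
d=grab('wrist','w1.png');s=env.read_state();print(s['position'],s['clock'],s['tcp_rot'].round(3).tolist())
im=d['img'];hsv=cv2.cvtColor(im,cv2.COLOR_BGR2HSV);m=cv2.inRange(hsv,(5,70,60),(25,255,255))
cs,_=cv2.findContours(m,0,2);k=max(cs,key=cv2.contourArea);print(cv2.contourArea(k),cv2.approxPolyDP(k,4,True)[:,0].tolist())
```

```text
[0.45046148 0.30361932 0.26792534] 2.7 [[0.816, 0.578, -0.0], [0.578, -0.816, -0.001], [-0.0, 0.001, -1.0]]
2178.5 [[335, 101], [305, 102], [305, 169], [337, 166]]
```

View pics/w1.png

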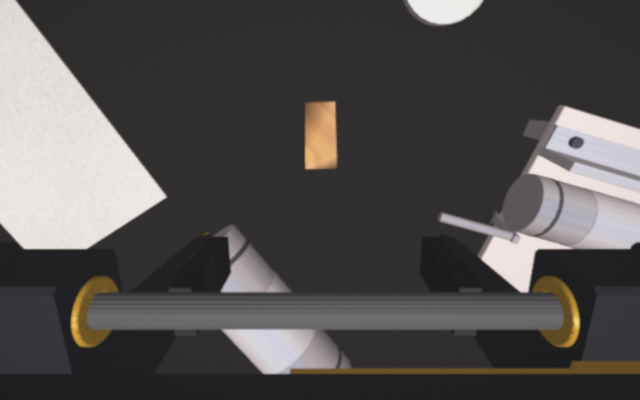

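The wrist view shows the chock upright in the image: thin edge at row 101, back at row 168, columns 305-337. It's aligned with the tool. The gate handle is at (440-520, 215-240).

Run:
```python
from h import *
s=env.read_state();T=lambda p:(s['tcp_rot'].T@(p-s['position'])).round(4)
for u,v,z in((335,101,0),(305,101.5,0),(304.5,169,.042),(337,167,.042),(304.5,169,.0),(337,167,.0)): print(u,v,z,T(onz('w1.png',u,v,z)))
```

```text
335 101 0 [0.0681 0.0118 0.2679]
305 101.5 0 [ 0.0675 -0.0246  0.2679]
304.5 169 0.042 [-0.0075 -0.0239  0.2259]
337 167 0.042 [-0.0051  0.0135  0.2259]
304.5 169 0.0 [-0.0156 -0.0265  0.2679]
337 167 0.0 [-0.013   0.015   0.2679]
```

Request:
jog_arm(
  increments=[
    [0.009,-0.006,0.06,0,0.0881],
    [0.009,-0.006,0.12,0,0.0881],
    [0.009,-0.006,0.18,0,0.0881],
    [0.009,-0.006,0.23,0,0.0881],
    [0.009,-0.006,0.25,0,0.0881],
    [0.009,-0.006,0.261,0,0.0881],
    [0.009,-0.006,0.261,0,0.0881],
    [0.009,-0.006,0.261,0,0.02],
    [0.009,-0.006,0.261,0,0.02],
    [0.009,-0.006,0.261,0,0.02],
    [0.009,-0.006,0.261,0,0.02],
    [0.009,-0.006,0.261,0,0.02],
    [0.009,-0.006,0.261,0,0.02],
    [0.009,-0.006,0.24,0,0.02],
    [0.009,-0.006,0.18,0,0.02],
    [0.009,-0.006,0.12,0,0.02],
    [0.009,-0.006,0.08,0,0.02],
    [0.009,-0.006,0.08,0,0.02],
  ],
)

```text
clock: 4.95
position: [0.4561, 0.3166, 0.1919]
tcp_rot: [[0.815, 0.579, 0.007], [0.579, -0.815, 0.003], [0.007, 0.002, -1.0]]
contact_force: [0.7, -0.1, -1.4]
opening: 0.0359
```

Request:
jog_arm(
  increments=[
    [-0.03,0.05,0.0,8,0.02],
    [-0.06,0.1,0.0,15.8,0.02],
    [-0.09,0.15,0.0,15.8,0.02],
    [-0.12,0.2,0.0,15.8,0.02],
    [-0.15,0.25,0.0,15.8,0.02],
    [-0.167,0.271,0.0,15.8,0.02],
    [-0.167,0.271,0.04,15.8,0.02],
    [-0.167,0.271,0.08,15.8,0.02],
    [-0.167,0.271,0.11,15.8,0.02],
    [-0.167,0.271,0.11,15.8,0.02],
    [-0.167,0.271,0.11,15.8,0.02],
  ],
)

```text
clock: 6.32
position: [0.4748, -0.002, 0.0781]
tcp_rot: [[0.942, 0.335, -0.0], [0.335, -0.942, 0.0], [-0.0, -0.0, -1.0]]
contact_force: [0.4, 1.0, -1.0]
opening: 0.0354
```

Run:
```python
from h import *
d=grab('wrist','w2.png');s=env.read_state();print(s['position'],s['clock'],s['contact_force'])
```

```text
[ 0.47548807 -0.00217378  0.07880785] 6.375 [ 0.19720292  0.01320773 -1.04609414]
```

View pics/w2.png

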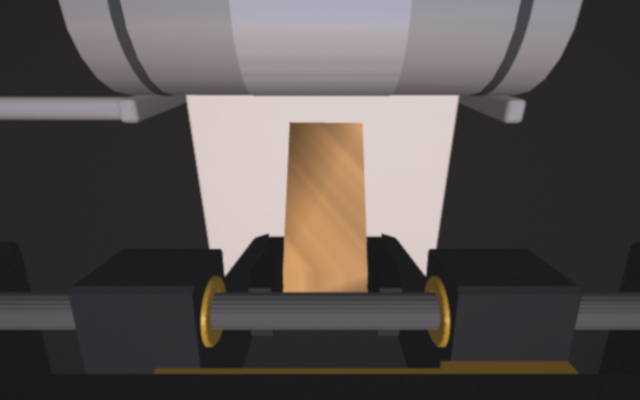

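The wrist view shows the chock (columns 285-367, thin edge row 123) centred over the board between the arms (130 and 513), square to the canister. I'll lower it to touch.

Request:
jog_arm(
  increments=[
    [0,0,0.012,0,0.02],
    [0,0,0.018,0,0.02],
    [0,0,0.021,0,0.02],
    [0,0,0.023,0,0.02],
    [0,0,0.0245,0,0.02],
    [0,0,0.0245,0,0.02],
  ],
)

```text
clock: 7.12
position: [0.4744, -0.0022, 0.0538]
tcp_rot: [[0.942, 0.336, -0.001], [0.336, -0.942, -0.0], [-0.001, -0.0, -1.0]]
contact_force: [-5.1, -0.5, 6.3]
opening: 0.0356
```

Request:
jog_arm(
  increments=[
    [0,0,0.001,0,0.02],
    [-0.0003,0,0.002,0,0.02],
    [-0.0005,0,0.003,0,0.02],
    [-0.0006,0,0.004,0,0.02],
    [-0.0006,0,0.004,0,0.02],
  ],
)

```text
clock: 7.75
position: [0.4729, -0.0028, 0.0498]
tcp_rot: [[0.942, 0.336, -0.003], [0.336, -0.942, -0.001], [-0.003, -0.0, -1.0]]
contact_force: [-8.8, -3.5, 9.4]
opening: 0.0359
```

Request:
jog_arm(
  increments=[
    [0,0,0,0,0.055],
    [0,0,0,0,0.055],
    [0,0,0,0,0.055],
    [0,0,0,0,0.055],
    [0,0,0,0,0.055],
    [0,0,0,0,0.055],
  ],
)

```text
clock: 8.5
position: [0.4742, -0.0022, 0.0494]
tcp_rot: [[0.942, 0.335, -0.0], [0.335, -0.942, 0.0], [-0.0, -0.0, -1.0]]
contact_force: [0.8, 0.6, 0.5]
opening: 0.0551
```

Run:
```python
from h import *
d=grab('wrist','w3.png');s=env.read_state();print(s['position'],s['clock'],s['contact_force'])
```

```text
[ 0.47420531 -0.00226616  0.04940257] 8.55 [ 0.46208563 -0.1971132   0.33268007]
```

View pics/w3.png

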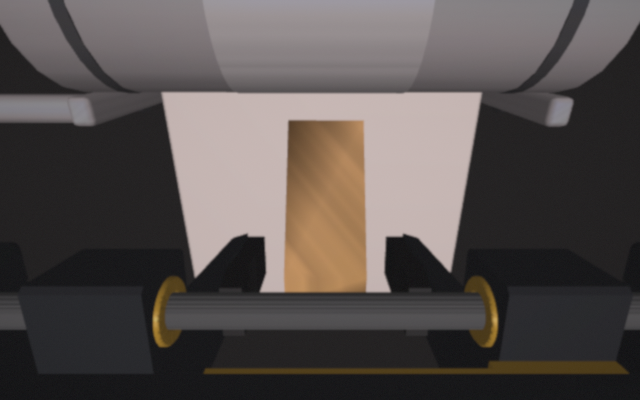

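The chock lies flat on the slope with its thin edge at row 121, centred between the open fingers (columns 287-366). I'll regrip and slide it up the slope.

Request:
jog_arm(
  increments=[
    [0,0,0,0,0.02],
    [0,0,0,0,0.02],
    [0,0,0,0,0.02],
    [0,0,0,0,0.02],
    [0.002,0,-0.0008,0,0.02],
    [0.007,0,-0.0015,0,0.02],
    [0.012,0,-0.0022,0,0.02],
    [0.017,0,-0.0029,0,0.02],
    [0.022,0,-0.0036,0,0.02],
    [0.027,0,-0.0043,0,0.02],
    [0.03,0,-0.0047,0,0.02],
    [0.03,0,-0.0047,0,0.02],
  ],
)

```text
clock: 10.05
position: [0.5026, 0.0079, 0.0541]
tcp_rot: [[0.942, 0.336, 0.0], [0.336, -0.942, -0.0], [0.0, 0.0, -1.0]]
contact_force: [-0.5, -0.4, -0.6]
opening: 0.0356
```

Request:
jog_arm(
  increments=[
    [0.002,0,-0.0003,0,0.02],
    [0.004,0,-0.0006,0,0.02],
    [0.006,0,-0.0008,0,0.02],
    [0.008,0,-0.0011,0,0.02],
    [0.009,0,-0.0013,0,0.02],
    [0.009,0,-0.0013,0,0.02],
  ],
)

```text
clock: 10.8
position: [0.5103, 0.0107, 0.0552]
tcp_rot: [[0.942, 0.336, -0.001], [0.336, -0.942, -0.0], [-0.001, -0.0, -1.0]]
contact_force: [-2.1, -2.8, 0.2]
opening: 0.0356
```

Request:
jog_arm(
  increments=[
    [0.001,0,-0.0001,0,0.02],
    [0.002,0,-0.0003,0,0.02],
    [0.003,0,-0.0004,0,0.02],
    [0.003,0,-0.0004,0,0.02],
  ],
)

```text
clock: 11.3
position: [0.5126, 0.0118, 0.0554]
tcp_rot: [[0.942, 0.336, -0.003], [0.336, -0.942, -0.0], [-0.002, -0.001, -1.0]]
contact_force: [-5.3, -2.4, 1.1]
opening: 0.0357
```

Request:
jog_arm(
  increments=[
    [0.001,0,-0.0002,0,0.02],
    [0.002,0,-0.0004,0,0.02],
    [0.002,0,-0.0004,0,0.02],
  ],
)

```text
clock: 11.68
position: [0.5145, 0.0125, 0.0558]
tcp_rot: [[0.942, 0.336, -0.003], [0.336, -0.942, 0.0], [-0.002, -0.001, -1.0]]
contact_force: [-4.2, -2.0, 1.4]
opening: 0.0355
```

Force is steady at about 5 N and the canister is still rolling.

Request:
jog_arm(
  increments=[
    [0.001,0,-0.0002,0,0.02],
    [0.002,0,-0.0004,0,0.02],
    [0.002,0,-0.0004,0,0.02],
  ],
)

```text
clock: 12.05
position: [0.5165, 0.0132, 0.0562]
tcp_rot: [[0.942, 0.336, -0.002], [0.336, -0.942, 0.0], [-0.002, -0.001, -1.0]]
contact_force: [-4.6, -1.6, 0.8]
opening: 0.0356
```

Request:
jog_arm(
  increments=[
    [0.001,0,-0.0002,0,0.02],
    [0.002,0,-0.0004,0,0.02],
    [0.002,0,-0.0004,0,0.02],
  ],
)

```text
clock: 12.42
position: [0.5189, 0.014, 0.0567]
tcp_rot: [[0.942, 0.335, -0.001], [0.335, -0.942, 0.0], [-0.001, -0.001, -1.0]]
contact_force: [-3.8, -0.9, -0.4]
opening: 0.0355
```

Request:
jog_arm(
  increments=[
    [0.001,0,-0.0001,0,0.02],
    [0.002,0,-0.0002,0,0.02],
    [0.002,0,-0.0002,0,0.02],
  ],
)

```text
clock: 12.8
position: [0.5214, 0.0146, 0.0572]
tcp_rot: [[0.942, 0.335, 0.0], [0.335, -0.942, 0.0], [0.0, -0.0, -1.0]]
contact_force: [-2.8, -1.5, -1.8]
opening: 0.0352
```

Request:
jog_arm(
  increments=[
    [0.001,0,-0.0001,0,0.02],
    [0.0015,0,-0.0002,0,0.02],
    [0.0015,0,-0.0002,0,0.02],
  ],
)

```text
clock: 13.18
position: [0.523, 0.0151, 0.0575]
tcp_rot: [[0.942, 0.335, 0.001], [0.335, -0.942, 0.0], [0.001, 0.0, -1.0]]
contact_force: [-2.5, -1.0, -0.9]
opening: 0.0353
```

Request:
jog_arm(
  increments=[
    [0.001,0,0.0,0,0.02],
    [0.0015,0,0.0,0,0.02],
    [0.0015,0,0.0,0,0.02],
  ],
)

```text
clock: 13.55
position: [0.5242, 0.0155, 0.0575]
tcp_rot: [[0.942, 0.335, 0.0], [0.335, -0.942, 0.0], [0.0, 0.0, -1.0]]
contact_force: [-2.9, -1.0, -0.1]
opening: 0.0356
```

Run:
```python
from h import *
d=grab('scene','s2.png');grab('top','t2.png');e=grab('wrist','w4.png')
f=lambda i:cv2.resize(i,(480,300))
a=cv2.resize(d['img'][185:270,280:400],(480,340),interpolation=2);b=cv2.resize(cv2.imread('pics/top0.png')[115:225,260:360],(310,340),interpolation=2)
cv2.imwrite('pics/v4.png',np.hstack([a,cv2.resize(e['img'],(310,194)) if 0 else b]) );cv2.imwrite('pics/v5.png',np.vstack([np.hstack([a,b]),np.hstack([cv2.resize(e['img'],(416,260)),cv2.resize(d['img'],(374,260))])]))
s=env.read_state();print(s['position'],s['clock'],s['contact_force'])
```

```text
[0.52422572 0.01552285 0.05745744] 13.7 [-3.63550793 -0.96591487 -1.52984704]
```

View pics/v5.png

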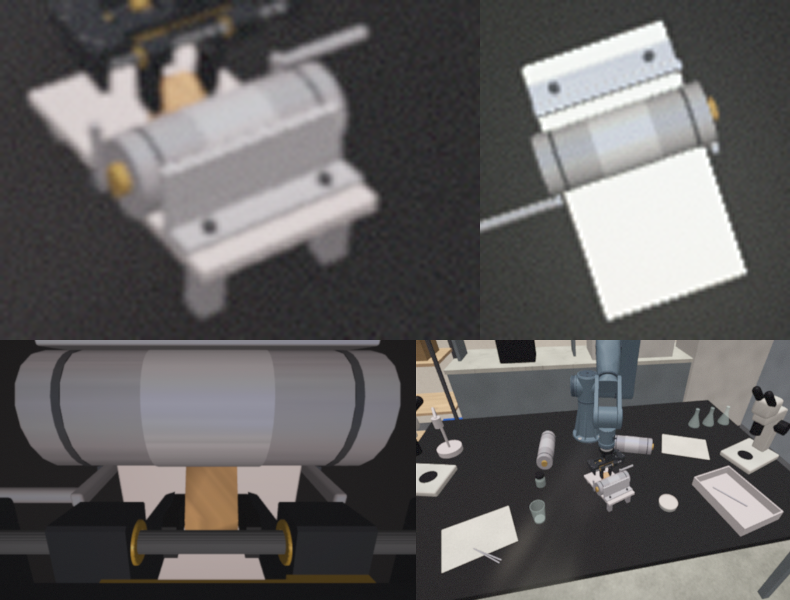

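Composite view: the canister is square across the board and close to the rail, with the rail edge just showing at wrist-panel row 343. The chock sits mid-board at (212,495) between the gate arms. I'll keep going in small steps.

Request:
jog_arm(
  increments=[
    [0.001,0,0.0,0,0.02],
    [0.0015,0,-0.0001,0,0.02],
    [0.0015,0,-0.0001,0,0.02],
  ],
)

```text
clock: 14.08
position: [0.5243, 0.0156, 0.0573]
tcp_rot: [[0.942, 0.336, -0.003], [0.336, -0.942, -0.001], [-0.003, -0.0, -1.0]]
contact_force: [-7.9, -3.8, 1.5]
opening: 0.0358
```

Request:
jog_arm(
  increments=[
    [0.0007,0,0.0,0,0.02],
    [0.0012,0,-0.0001,0,0.02],
    [0.0012,0,-0.0001,0,0.02],
  ],
)

```text
clock: 14.45
position: [0.5243, 0.0156, 0.0572]
tcp_rot: [[0.942, 0.336, -0.005], [0.336, -0.942, -0.001], [-0.006, -0.001, -1.0]]
contact_force: [-12.4, -5.5, 4.8]
opening: 0.0356
```

Solid stop at the rail: about 13.5 N and no more travel. I'll hold slightly less than that for a second.

Request:
jog_arm(
  increments=[
    [-0.0005,0,0.0,0,0.02],
    [-0.0005,0,0.0,0,0.02],
    [-0.0005,0,0.0,0,0.02],
    [-0.0005,0,0.0,0,0.02],
    [-0.0005,0,0.0,0,0.02],
    [-0.0005,0,0.0,0,0.02],
    [-0.0005,0,0.0,0,0.02],
    [-0.0005,0,0.0,0,0.02],
    [-0.0005,0,0.0,0,0.02],
    [-0.0005,0,0.0,0,0.02],
  ],
)

```text
clock: 15.7
position: [0.5243, 0.0156, 0.0572]
tcp_rot: [[0.942, 0.336, -0.004], [0.336, -0.942, -0.001], [-0.004, -0.001, -1.0]]
contact_force: [-11.2, -5.2, 4.0]
opening: 0.0357
```

Request:
jog_arm(
  increments=[
    [0,0,0,0,0.06],
    [0,0,0,0,0.06],
    [0,0,0,0,0.06],
    [0,0,0,0,0.06],
    [0,0,-0.03,0,0.06],
    [0,0,-0.08,0,0.06],
    [0,0,-0.12,0,0.06],
    [0.005,-0.05,-0.12,-10,0.06],
    [0.01,-0.1,-0.12,-20,0.06],
    [0.01,-0.14,-0.12,-30,0.06],
    [0.01,-0.14,-0.12,-40,0.06],
    [0.01,-0.14,-0.12,-50,0.06],
    [0.01,-0.14,-0.12,-60,0.06],
    [0.01,-0.14,-0.12,-70,0.06],
    [0.01,-0.14,-0.12,-80,0.06],
    [0.01,-0.14,-0.12,-90,0.06],
    [0.01,-0.14,-0.12,-90,0.06],
    [0.01,-0.14,-0.12,-90,0.06],
  ],
)

```text
clock: 17.95
position: [0.4887, 0.1515, 0.1776]
tcp_rot: [[-0.332, 0.943, 0.0], [0.943, 0.332, 0.0], [0.0, 0.0, -1.0]]
contact_force: [-0.2, -0.5, -0.4]
opening: 0.0599
```

Run:
```python
from h import *
d=grab('wrist','w5.png');s=env.read_state();print(s['position'],s['clock'],s['contact_force'],s['tcp_rot'].round(3).tolist())
```

```text
[0.48867572 0.15153366 0.17761989] 18.0 [0.14667431 0.31437446 0.03240008] [[-0.333, 0.943, 0.0], [0.943, 0.333, 0.0], [0.0, 0.0, -1.0]]
```

View pics/w5.png

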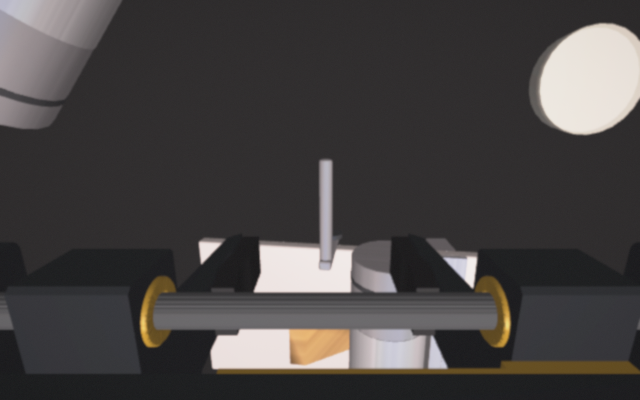

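The bar runs from its tip (325,160) to the arm (325,265), centred between the fingers. The chock stands under the canister at (318,345).

Run:
```python
from h import *
s=env.read_state();T=lambda p:(s['tcp_rot'].T@(p-s['position'])).round(4)
p,e=tri('top0.png',(258.9,187.8),'w5.png',(325.5,160));print(p,e)
for z in(.085,.09,.095):print(T(onz('w5.png',325.5,161,z)),T(onz('w5.png',325.5,263,z)))
```

```text
[0.48093396 0.17526677 0.08282614] 0.000526257559074039
[0.0247 0.0004 0.0926] [-0.0598  0.0003  0.0926]
[0.0255 0.0004 0.0876] [-0.0573  0.0003  0.0876]
[0.0263 0.0003 0.0826] [-0.0549  0.0003  0.0826]
```

Request:
jog_arm(
  increments=[
    [0.003,0,0.04,0,0.06],
    [0.003,0,0.08,0,0.06],
    [0.003,0,0.1,0,0.06],
    [0.003,0,0.109,0,0.06],
    [0.003,0,0.109,0,0.06],
    [0.003,0,0.109,0,0.0],
    [0.003,0,0.109,0,0.0],
    [0.003,0,0.109,0,0.0],
    [0.003,0,0.109,0,0.0],
    [0.003,0,0.109,0,0.0],
    [0.003,0,0.109,0,0.0],
    [0.003,0,0.109,0,0.0],
    [0.003,0,0.109,0,0.0],
  ],
)

```text
clock: 19.62
position: [0.4878, 0.1544, 0.0688]
tcp_rot: [[-0.335, 0.942, 0.0], [0.942, 0.335, 0.0], [-0.0, 0.0, -1.0]]
contact_force: [-0.3, 0.8, 2.3]
opening: 0.008
```

Request:
jog_arm(
  increments=[
    [0,-0.0039,0.0008,0,0.0],
    [0,-0.0078,0.0018,0,0.0],
    [0,-0.0115,0.0032,0,0.0],
    [0,-0.0152,0.0049,0,0.0],
    [0,-0.0186,0.007,0,0.0],
    [0,-0.0219,0.0093,0,0.0],
    [0,-0.0219,0.0093,0,0.0],
  ],
)

```text
clock: 20.5
position: [0.4666, 0.1469, 0.0603]
tcp_rot: [[-0.336, 0.942, -0.0], [0.942, 0.336, -0.0], [-0.0, -0.001, -1.0]]
contact_force: [-4.2, -0.3, 12.0]
opening: 0.0065
```

Run:
```python
from h import *
d=grab('scene','s6.png');t=grab('top','t6.png');e=grab('wrist','w6.png')
R=lambda i,w,h:cv2.resize(i,(w,h),interpolation=2)
cv2.imwrite('pics/v6.png',np.vstack([np.hstack([R(d['img'][170:260,290:410],400,300),R(t['img'][115:225,250:360],400,300)]),R(e['img'][150:390,80:560],600,300)[:, :].copy() if 0 else np.hstack([R(e['img'][140:390,120:520],480,300),np.zeros((300,320,3),np.uint8)])]))
```

```text
(no output)
```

View pics/v6.png

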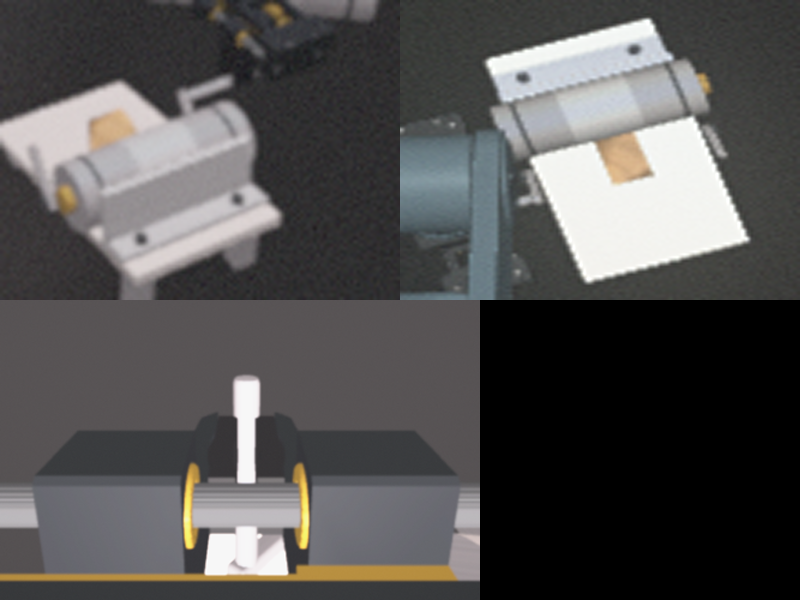

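Run:
```python
from h import *
for f,v,us in(('w5.png',(170,185,200),(290,360)),('w6.png',(207,212,220),(295,355))):
    im=cv2.imread('pics/'+f,0);a=np.load('pics/'+f+'.npy');T=a[4:].reshape(4,4)
    for r in v:
        l=im[r,us[0]:us[1]].astype(float);h=(np.median(l)+l.max())/2
        k=np.where(l>h)[0];i,j=k[0],k[-1]
        x0=i-(l[i]-h)/(l[i]-l[i-1]);x1=j+(l[j]-h)/(l[j]-l[j+1]);w=x1-x0
        c,d=ray(f,us[0]+(x0+x1)/2,r);p=c+d*a[0]*.01/w
        print(f,r,round(w,2),'centre-ish',p.round(4),'z range w+-.3',(c+d*a[0]*.01/(w+.3))[2].round(4))
s=env.read_state();print(s['position'],s['contact_force'],s['opening'],s['wrist_torque'])
```

```text
w5.png 170 12.13 centre-ish [0.4845 0.1645 0.0637] z range w+-.3 0.0705
w5.png 185 12.07 centre-ish [0.4886 0.153  0.0657] z range w+-.3 0.0724
w5.png 200 11.77 centre-ish [0.4933 0.1398 0.0619] z range w+-.3 0.0689
w6.png 207 20.81 centre-ish [0.4601 0.1648 0.0677] z range w+-.3 0.07
w6.png 212 21.65 centre-ish [0.4603 0.1645 0.0745] z range w+-.3 0.0765
w6.png 220 21.55 centre-ish [0.4616 0.1609 0.0748] z range w+-.3 0.0769
[0.46658933 0.14683899 0.06023446] [-4.62841089 -0.04152973 12.58750043] 0.006276628056248295 [-0.12311438  0.64424265  0.02358531]
```

Request:
jog_arm(
  increments=[
    [0,-0.0,-0.001,0,0.0],
    [0,0,-0.002,0,0.0],
    [0,0,-0.002,0,0.0],
  ],
)

```text
clock: 21.02
position: [0.4657, 0.1466, 0.0617]
tcp_rot: [[-0.336, 0.942, -0.003], [0.942, 0.336, -0.001], [-0.0, -0.003, -1.0]]
contact_force: [-6.3, -2.1, 11.1]
opening: 0.0004
```

The bar slipped out; it sits lower than I estimated. I'll back off and triangulate it from two wrist heights.

Request:
jog_arm(
  increments=[
    [0,0,-0.005,0,0.06],
    [0,0,-0.05,0,0.06],
    [0,0,-0.1,0,0.06],
    [0,0,-0.1,0,0.06],
    [0,0,-0.1,0,0.06],
  ],
)

```text
clock: 21.65
position: [0.4664, 0.1469, 0.1607]
tcp_rot: [[-0.336, 0.942, -0.001], [0.942, 0.336, -0.0], [0.0, -0.001, -1.0]]
contact_force: [-0.1, 0.1, -0.8]
opening: 0.0485
```

```bash
python3 -c "
from h import *
grab('wrist','w7.png')"
```

Request:
jog_arm(
  increments=[
    [-0.02,0,-0.05,0,0.06],
    [-0.04,0,-0.1,0,0.06],
    [-0.06,0,-0.1,0,0.06],
    [-0.06,0,-0.1,0,0.06],
    [-0.06,0,-0.1,0,0.06],
  ],
)

```text
clock: 22.32
position: [0.4859, 0.0909, 0.2593]
tcp_rot: [[-0.335, 0.942, -0.004], [0.942, 0.335, 0.001], [0.002, -0.003, -1.0]]
contact_force: [0.4, -0.6, -0.5]
opening: 0.0599
```

Run:
```python
from h import *
e=grab('wrist','w8.png');t=grab('top','t8.png');a=cv2.imread('pics/w7.png');s=env.read_state();print(s['position'],s['clock'])
R=lambda i,w,h:cv2.resize(i,(w,h),interpolation=2)
cv2.imwrite('pics/v8.png',np.vstack([np.hstack([R(a[100:300,200:460],390,300),R(e['img'][20:220,200:460],390,300)]),np.hstack([R(t['img'][115:225,250:360],390,300),R(e['img'],390,300)])]))
```

```text
[0.48618849 0.09114886 0.25988684] 22.425
```

View pics/v8.png

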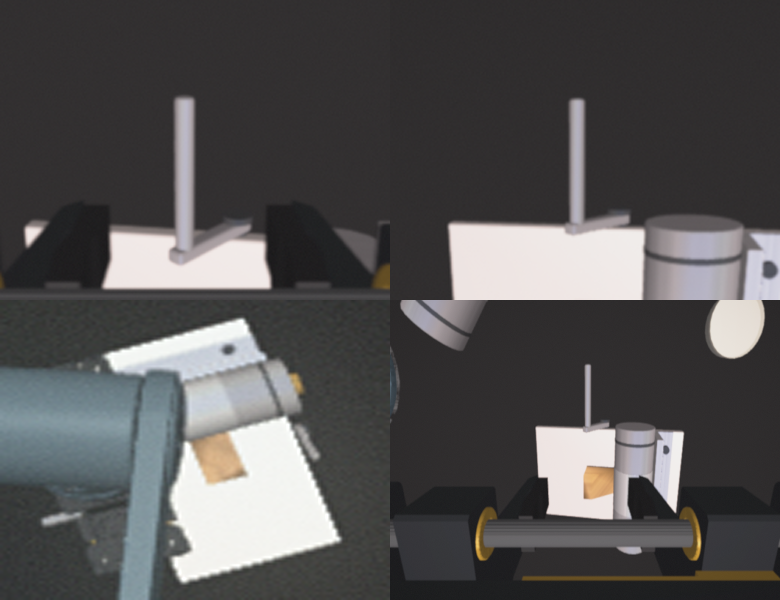

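The gate is partly folded. The bar runs from its tip at w7 (323,165) and w8 (325,86) to the arm end at w7 (321,272) and w8 (323,173). The chock and canister are in place.

Run:
```python
from h import *
s=env.read_state();T=lambda p:(s['tcp_rot'].T@(p-s['position'])).round(4)
c7=lambda x,y:(200+x/1.5-.3,100+y/1.5-.3);c8=lambda x,y:(200+(x-390)/1.5-.3,20+y/1.5-.3)
yaw=.3424;R=np.array([[np.cos(yaw),-np.sin(yaw)],[np.sin(yaw),np.cos(yaw)]]);o=np.array([.5422,.0214])
for n,a,b in(('tip',(184,97),(577,99)),('arm',(179,262),(575,233)),('hinge',(238,220),(623,214))):
    p,e=tri('w7.png',c7(*a),'w8.png',c8(*b));print(n,p.round(4),e,'rack',(R.T@(p[:2]-o)).round(4),p[2].round(4),T(p))
```

```text
tip [0.4567 0.1687 0.0777] 0.0004065056994680263 rack [-0.0311  0.1675] 0.0777 [ 0.0827 -0.0013  0.1823]
arm [0.4838 0.0863 0.0817] 0.0017662208608415113 rack [-0.0332  0.0808] 0.0817 [-0.004  -0.0034  0.1782]
hinge [0.5149 0.1037 0.0407] 0.0029053851654215045 rack [0.0019 0.0867] 0.0407 [0.0019 0.0318 0.2191]
```

Pinching lets the bar creep through the pads, so I'll press the bar down from above with shut fingertips; its arc is nearly vertical from here.

Request:
jog_arm(
  increments=[
    [0.03,-0.006,0.05,0,0.0],
    [0.06,-0.006,0.1,0,0.0],
    [0.06,-0.006,0.14,0,0.0],
    [0.06,-0.006,0.16,0,0.0],
    [0.06,-0.006,0.165,0,0.0],
    [0.06,-0.006,0.17,0,0.0],
    [0.06,-0.006,0.175,0,0.0],
    [0.06,-0.006,0.178,0,0.0],
    [0.06,-0.006,0.181,0,0.0],
  ],
)

```text
clock: 23.55
position: [0.4617, 0.1449, 0.0805]
tcp_rot: [[-0.335, 0.942, 0.001], [0.942, 0.335, 0.0], [-0.0, 0.001, -1.0]]
contact_force: [-0.1, 0.3, -1.2]
opening: 0.0003
```

Request:
jog_arm(
  increments=[
    [0,0,0.003,0,0.0],
    [0,0,0.006,0,0.0],
    [0,0,0.009,0,0.0],
    [0,0,0.009,0,0.0],
  ],
)

```text
clock: 24.05
position: [0.4611, 0.1449, 0.071]
tcp_rot: [[-0.335, 0.942, -0.001], [0.942, 0.335, -0.0], [0.0, -0.001, -1.0]]
contact_force: [-0.8, -0.8, 0.6]
opening: 0.0007
```

Request:
jog_arm(
  increments=[
    [0,0,0.003,0,0.0],
    [0,0,0.006,0,0.0],
    [0,0,0.008,0,0.0],
    [0,0,0.008,0,0.0],
  ],
)

```text
clock: 24.55
position: [0.4612, 0.145, 0.0631]
tcp_rot: [[-0.336, 0.942, -0.0], [0.942, 0.336, -0.0], [0.0, -0.0, -1.0]]
contact_force: [0.5, 0.8, 0.8]
opening: 0.0007
```

Request:
jog_arm(
  increments=[
    [0,0,0.002,0,0.0],
    [0,0,0.004,0,0.0],
    [0,0,0.006,0,0.0],
    [0,0,0.006,0,0.0],
  ],
)

```text
clock: 25.05
position: [0.4581, 0.144, 0.0575]
tcp_rot: [[-0.336, 0.942, -0.007], [0.942, 0.336, -0.002], [0.0, -0.008, -1.0]]
contact_force: [-12.0, -4.6, 14.9]
opening: 0.0002
```

Request:
jog_arm(
  increments=[
    [0,0,0.002,0,0.0],
    [0,0,0.004,0,0.0],
    [0,0,0.006,0,0.0],
    [0,0,0.006,0,0.0],
  ],
)

```text
clock: 25.55
position: [0.4606, 0.1449, 0.0512]
tcp_rot: [[-0.336, 0.942, -0.001], [0.942, 0.336, -0.0], [0.0, -0.001, -1.0]]
contact_force: [-2.1, -0.0, 2.1]
opening: 0.0006
```

Request:
jog_arm(
  increments=[
    [0,0,-0.03,0,0.06],
    [0,0,-0.08,0,0.06],
    [0,0,-0.11,0,0.06],
    [0,0,-0.11,0,0.06],
    [0,0,-0.11,0,0.06],
  ],
)

```text
clock: 26.18
position: [0.4608, 0.1449, 0.1603]
tcp_rot: [[-0.335, 0.942, -0.001], [0.942, 0.335, -0.0], [0.0, -0.001, -1.0]]
contact_force: [0.8, 0.3, -0.2]
opening: 0.0484
```

```bash
cat > bar.py <<'E'
from h import *
def bar(f):
    im=cv2.imread('pics/'+f,0)
    out=[]
    for r in range(20,290,10):
        l=im[r,250:400].astype(float);k=np.where(l>110)[0]
        if len(k)>4: out.append((r,int(k[0])+250,int(k[-1])+250,len(k)))
    return out
E
python3 - <<'E'
from bar import *
grab('wrist','w9.png')
s=env.read_state();print(s['position'],s['clock'])
for f in('w7.png','w8.png','w9.png'):print(f,bar(f))
E
```

```text
[0.46038952 0.14491375 0.15982975] 26.225
w7.png [(170, 317, 328, 12), (180, 317, 328, 12), (190, 317, 328, 12), (200, 317, 328, 12), (210, 317, 328, 12), (220, 317, 328, 12), (230, 317, 328, 12), (240, 317, 328, 12), (250, 317, 366, 19), (260, 273, 376, 97), (270, 273, 376, 104), (280, 271, 379, 109)]
w8.png [(90, 320, 329, 10), (100, 320, 328, 9), (110, 320, 328, 9), (120, 320, 328, 9), (130, 320, 328, 9), (140, 320, 328, 9), (150, 320, 328, 9), (160, 320, 328, 9), (170, 250, 353, 104), (180, 250, 399, 147), (190, 250, 399, 137), (200, 250, 399, 147), (210, 250, 399, 148), (220, 250, 399, 147), (230, 250, 399, 149), (240, 259, 391, 133), (250, 259, 390, 132), (260, 260, 390, 131), (270, 260, 389, 130), (280, 257, 392, 135)]
w9.png [(170, 314, 325, 12), (180, 314, 325, 12), (190, 314, 325, 12), (200, 314, 325, 12), (210, 314, 325, 12), (220, 314, 325, 12), (230, 314, 325, 12), (240, 314, 325, 12), (250, 314, 374, 19), (260, 273, 376, 103), (270, 273, 376, 104), (280, 271, 379, 109)]
```

Run:
```python
from h import *
s=env.read_state()
def wid(f,rows,bg):
    im=cv2.imread('pics/'+f,0).astype(float);o=[]
    for r in rows:
        l=im[r,300:345];b=np.median(l[-12:]);pk=np.sort(l)[-5:].mean();o.append((l-b).clip(8).sum()/(pk-b) if 0 else np.interp(0,[0],[0]))
        h=(b+pk)/2;k=np.where(l>h)[0];i,j=k[0],k[-1]
        o[-1]=[300+i-(l[i]-h)/(l[i]-l[i-1]),300+j+(l[j]-h)/(l[j]-l[j+1])]
    return np.mean(o,0)
def tip(f):
    im=cv2.imread('pics/'+f,0).astype(float)[:,316:329].mean(1) if f!='w9.png' else cv2.imread('pics/'+f,0).astype(float)[:,315:325].mean(1)
    r=np.argmax(np.abs(np.diff(im[60:230])))+60;return r+.5
for f,R in(('w5.png',range(165,225)),('w7.png',range(172,240)),('w8.png',range(92,155)),('w9.png',range(172,240))):
    a,b=wid(f,R,0);K=np.load('pics/'+f+'.npy');v=tip(f);rm=np.mean(R)
    c,d=ray(f,(a+b)/2,rm);w=b-a;print(f,a.round(2),b.round(2),'w',w.round(2),'tip',v,'z by width',(c+d*K[0]*.01/w).round(4),'fx',K[0],'cam',c.round(3))
p,e=tri('w7.png',(322.5,tip('w7.png')),'w8.png',(324.3,tip('w8.png')));print(p,e)
```

```text
w5.png 319.52 331.51 w 11.98 tip 159.5 z by width [0.4913 0.1453 0.0656] fx 344.8673505116032 cam [0.466 0.215 0.344]
w7.png 316.53 328.56 w 12.03 tip 164.5 z by width [0.4695 0.1317 0.0521] fx 344.8673505116032 cam [0.444 0.211 0.327]
w8.png 319.63 328.86 w 9.23 tip 85.5 z by width [0.469  0.1338 0.0439] fx 344.8673505116032 cam [0.464 0.155 0.425]
w9.png 313.46 325.16 w 11.7 tip 162.5 z by width [0.4619 0.1266 0.044 ] fx 344.8673505116032 cam [0.438 0.209 0.326]
[0.45665867 0.16882381 0.07899627] 0.00024196327488980288
```

Vision and touch disagree about the bar's height. I'll settle it with a sideways parallax shot.

Request:
jog_arm(
  increments=[
    [0,-0.02,0,0,0.0881],
    [0,-0.04,0,0,0.0881],
    [0,-0.04,0,0,0.0881],
    [0,-0.04,0,0,0.0881],
    [0,-0.04,0,0,0.0881],
  ],
)

```text
clock: 26.85
position: [0.4242, 0.1317, 0.1611]
tcp_rot: [[-0.335, 0.942, -0.0], [0.942, 0.335, 0.0], [0.0, -0.0, -1.0]]
contact_force: [0.0, 0.9, 0.5]
opening: 0.088
```

Run:
```python
from bar import *
grab('wrist','w10.png')
s=env.read_state();b=bar('w10.png');print(s['position'],s['clock'],b[:12])
im=cv2.imread('pics/w10.png',0).astype(int)
for r in (130,170,210,240):print(r,im[r,355:395].tolist())
e=cv2.imread('pics/w9.png');d=cv2.imread('pics/w10.png');t=grab('top','t10.png')['img'];q=grab('scene','s10.png')['img']
R=lambda i,w,h:cv2.resize(i,(w,h),interpolation=2)
cv2.imwrite('pics/v10.png',np.vstack([np.hstack([R(e[130:330,200:460],390,300),R(d[130:330,240:500],390,300)]),np.hstack([R(t[115:225,250:360],390,300),R(q[180:260,290:400],390,300)])]))
```

```text
[0.42413974 0.13166355 0.16117404] 26.9 [(170, 364, 376, 13), (180, 364, 376, 13), (190, 363, 375, 13), (200, 363, 375, 13), (210, 363, 375, 13), (220, 362, 374, 13), (230, 362, 374, 13), (240, 362, 373, 12), (250, 265, 399, 81), (260, 264, 399, 136), (270, 265, 399, 135), (280, 265, 399, 135)]
130 [57, 56, 56, 56, 57, 57, 56, 57, 56, 56, 56, 56, 56, 56, 57, 57, 55, 57, 56, 57, 57, 58, 56, 56, 57, 57, 56, 56, 56, 55, 56, 57, 57, 56, 55, 56, 57, 56, 56, 56]
170 [57, 56, 56, 56, 57, 56, 56, 61, 84, 124, 155, 179, 196, 205, 210, 214, 214, 212, 211, 206, 187, 142, 90, 62, 56, 57, 55, 56, 56, 57, 58, 56, 56, 56, 56, 57, 57, 56, 57, 56]
210 [56, 57, 55, 58, 56, 58, 66, 98, 138, 168, 188, 202, 210, 213, 213, 213, 210, 208, 194, 161, 112, 70, 58, 56, 57, 57, 56, 57, 57, 57, 57, 56, 56, 57, 56, 56, 57, 57, 56, 56]
240 [57, 56, 57, 56, 56, 65, 95, 140, 171, 192, 205, 211, 214, 214, 212, 209, 204, 186, 145, 96, 64, 57, 56, 57, 56, 55, 58, 57, 56, 57, 56, 56, 55, 56, 57, 56, 57, 57, 56, 57]
```

Parallax gives a bar height of about 67 mm at rack x of about -35 mm, so the gate is roughly 50° folded and the thin tips had slipped past the bar. I'll turn the gripper 90° so the 18 mm wide tips bridge the bar's path, then press down.

Request:
jog_arm(
  increments=[
    [0,0.017,0,10,0.0],
    [0,0.033,0,20,0.0],
    [0,0.033,0,30,0.0],
    [0,0.033,0,40,0.0],
    [0,0.033,0,50,0.0],
    [0,0.033,0,60,0.0],
    [0,0.033,0,70,0.0],
    [0,0.033,0,80,0.0],
    [0,0.033,0,90,0.0],
    [0,0.033,0.03,90,0.0],
    [0,0.033,0.06,90,0.0],
    [0,0.033,0.075,90,0.0],
    [0,0.033,0.084,90,0.0],
    [0,0.033,0.088,90,0.0],
    [0,0.033,0.092,90,0.0],
    [0,0.033,0.092,90,0.0],
  ],
)

```text
clock: 29.0
position: [0.455, 0.1426, 0.0696]
tcp_rot: [[0.942, 0.335, 0.001], [0.335, -0.942, 0.0], [0.0, 0.0, -1.0]]
contact_force: [0.4, -0.4, 0.1]
opening: 0.0005
```

Request:
jog_arm(
  increments=[
    [0,0,0.002,0,0.0],
    [0,0,0.004,0,0.0],
    [0,0,0.006,0,0.0],
    [0,0,0.006,0,0.0],
  ],
)

```text
clock: 29.5
position: [0.4546, 0.1426, 0.0631]
tcp_rot: [[0.942, 0.335, -0.0], [0.335, -0.942, -0.0], [-0.0, -0.0, -1.0]]
contact_force: [-0.4, 0.0, 0.6]
opening: 0.0001
```

Request:
jog_arm(
  increments=[
    [0,0,0.002,0,0.0],
    [0,0,0.004,0,0.0],
    [0,0,0.006,0,0.0],
    [0,0,0.006,0,0.0],
  ],
)

```text
clock: 30.0
position: [0.4546, 0.1426, 0.0571]
tcp_rot: [[0.942, 0.335, -0.0], [0.335, -0.942, 0.0], [-0.0, -0.0, -1.0]]
contact_force: [0.6, -0.5, 0.5]
opening: 0.0007
```

Request:
jog_arm(
  increments=[
    [0,0,0.002,0,0.0],
    [0,0,0.004,0,0.0],
    [0,0,0.006,0,0.0],
    [0,0,0.006,0,0.0],
  ],
)

```text
clock: 30.5
position: [0.4547, 0.1426, 0.0512]
tcp_rot: [[0.942, 0.335, -0.0], [0.335, -0.942, -0.0], [-0.0, -0.0, -1.0]]
contact_force: [-0.3, 0.2, 0.2]
opening: 0.0005
```

Request:
jog_arm(
  increments=[
    [0,0,0.002,0,0.0],
    [0,0,0.004,0,0.0],
    [0,0,0.005,0,0.0],
    [0,0,0.005,0,0.0],
  ],
)

```text
clock: 31.0
position: [0.4548, 0.1426, 0.0462]
tcp_rot: [[0.942, 0.335, 0.0], [0.335, -0.942, 0.0], [0.0, -0.0, -1.0]]
contact_force: [-0.1, -0.1, 1.0]
opening: 0.0006
```

Request:
jog_arm(
  increments=[
    [0,0,0.002,0,0.0],
    [0,0,0.003,0,0.0],
    [0,0,0.003,0,0.0],
  ],
)

```text
clock: 31.38
position: [0.4549, 0.1427, 0.0432]
tcp_rot: [[0.942, 0.335, 0.0], [0.335, -0.942, 0.0], [0.0, -0.0, -1.0]]
contact_force: [0.2, -0.2, 0.7]
opening: 0.0006
```

Run:
```python
from h import *
s=env.read_state();print(s['clock'],s['position'],s['contact_force'],s['joint_efforts'])
w=grab('wrist','w11.png')['img'];t=grab('top','t11.png')['img'];q=grab('scene','s11.png')['img'];d=cv2.imread('pics/w10.png')
R=lambda i,w,h:cv2.resize(i,(w,h),interpolation=2)
cv2.imwrite('pics/v11.png',np.vstack([np.hstack([R(w,390,300),R(d[130:330,240:500],390,300)]),np.hstack([R(t[115:225,240:350],390,300),R(q[170:270,280:410],390,300)])]))
```

```text
31.375 [0.45488774 0.142653   0.04319694] [ 0.23108454 -0.24395386  0.66978658] [-1.56086186e-03 -3.66004980e+01 -2.64474839e+01  7.32095959e-02
 -2.92344717e-01  4.06691683e-06]
```

View pics/v11.png

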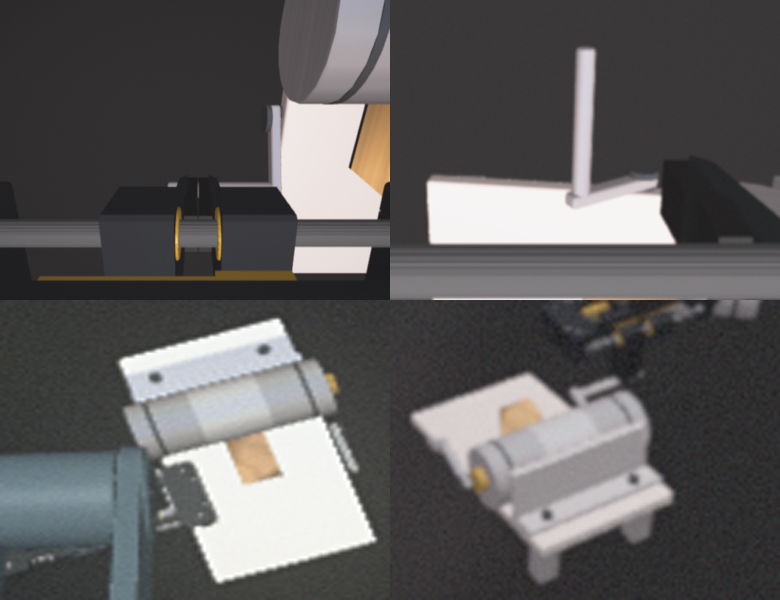

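Gate still only part folded; the bar shows at w11 panel row 186 beside and behind the fingers. Chock and canister are fine. I'll get the gate angle by intersecting the bar's rays with its arc.

Run:
```python
from h import *
yaw=.3424;R=np.array([[np.cos(yaw),-np.sin(yaw)],[np.sin(yaw),np.cos(yaw)]]);o=np.array([.5422,.0214])
im=cv2.imread('pics/w11.png',0);
for c in(290,400,420):print(c,im[225:275,c].tolist())
print('TCP proj',proj('w11.png',[.4549,.1427,.0432]))
rk=lambda f,u,v,z:np.r_[R.T@(onz(f,u,v,z)[:2]-o),z]
for f,u,v in(('w5.png',325.5,195),('w7.png',322.5,200),('w9.png',319.4,200),('w10.png',369,200),('w11.png',400,248)):
    best=[]
    for z in np.arange(.03,.095,.0005):
        p=rk(f,u,v,z);hx=-.001;hz=.044+hx*.1405
        best.append((abs(np.hypot(p[0]-hx,z-hz)-.046),p.round(4).tolist(),np.degrees(np.arctan2(hx-p[0],z-hz)).round(0)-8))
    best.sort(key=lambda b:b[0]);print(f,[b for b in best[:4]])
```

```text
290 [48, 48, 47, 48, 49, 49, 49, 48, 49, 48, 48, 48, 48, 48, 47, 47, 50, 66, 88, 102, 103, 97, 83, 64, 42, 34, 33, 34, 32, 32, 34, 35, 34, 34, 33, 34, 34, 34, 35, 34, 33, 33, 33, 33, 35, 34, 34, 34, 34, 34]
400 [48, 48, 49, 48, 48, 48, 47, 48, 47, 48, 47, 48, 47, 47, 48, 49, 51, 65, 88, 108, 124, 136, 143, 126, 75, 37, 34, 35, 34, 34, 32, 33, 36, 33, 34, 33, 35, 35, 32, 34, 34, 35, 34, 33, 35, 34, 33, 33, 33, 34]
420 [48, 47, 48, 47, 48, 47, 47, 48, 47, 48, 47, 49, 48, 47, 47, 49, 51, 66, 88, 107, 123, 134, 141, 124, 74, 37, 34, 33, 34, 34, 33, 35, 33, 34, 34, 34, 33, 34, 33, 34, 33, 32, 33, 32, 33, 33, 33, 33, 34, 35]
TCP proj [324.85021033 237.57572244]
w5.png [(np.float64(4.272314489701945e-05), [-0.0064, 0.1398, 0.0895], np.float64(-1.0)), (np.float64(0.00045391198819021844), [-0.0064, 0.1399, 0.09], np.float64(-1.0)), (np.float64(0.0005392845067039437), [-0.0064, 0.1397, 0.089], np.float64(-1.0)), (np.float64(0.0009506185515401472), [-0.0064, 0.1401, 0.0905], np.float64(-1.0))]
w7.png [(np.float64(1.0977407948198348e-06), [-0.0313, 0.1406, 0.0785], np.float64(33.0)), (np.float64
[... 540 characters left out ...]
0.0695], np.float64(48.0))]
w10.png [(np.float64(8.281065988015313e-05), [-0.0399, 0.1375, 0.0685], np.float64(50.0)), (np.float64(0.00023889392746451188), [-0.0399, 0.1373, 0.068], np.float64(50.0)), (np.float64(0.00040776689465471527), [-0.04, 0.1376, 0.069], np.float64(49.0)), (np.float64(0.0005572778087507627), [-0.0398, 0.1372, 0.0675], np.float64(51.0))]
w11.png [(np.float64(2.1188382285784735e-05), [-0.047, 0.1046, 0.044], np.float64(82.0)), (np.float64(4.4217362492576795e-05), [-0.0319, 0.1126, 0.078], np.float64(34.0)), (np.float64(0.00017495442508402848), [-0.0321, 0.1125, 0.0775], np.float64(35.0)), (np.float64(0.00020181436827782645), [-0.0472, 0.1045, 0.0435], np.float64(82.0))]
```

Request:
jog_arm(
  increments=[
    [0,0,-0.04,0,0.0],
    [-0.02,0,-0.08,0,0.0],
    [-0.04,0,-0.11,0,0.0],
    [-0.04,0,-0.11,0,0.0],
    [-0.04,0,-0.11,0,0.0],
    [-0.04,0,-0.11,0,0.0],
  ],
)

```text
clock: 32.28
position: [0.4167, 0.1293, 0.152]
tcp_rot: [[0.942, 0.335, -0.002], [0.335, -0.942, 0.0], [-0.002, -0.001, -1.0]]
contact_force: [-0.6, -0.3, 0.5]
opening: 0.0005
```

```bash
cat > ang.py <<'E'
from h import *
yaw=.3424;R=np.array([[np.cos(yaw),-np.sin(yaw)],[np.sin(yaw),np.cos(yaw)]]);o=np.array([.5422,.0214])
def arc(f,u,v,hx=-.001):
    hz=.044+hx*.1405;o_=[]
    for th in np.radians(np.arange(-5,100,.5)):
        p=[hx-.046*np.sin(th+.1396),.1,hz+.046*np.cos(th+.1396)]
        q=onz(f,u,v,p[2]);r=R.T@(q[:2]-o);o_.append((abs(r[0]-p[0]),np.degrees(th).round(1),r.round(4).tolist(),round(p[2],4)))
    o_=np.array(o_,dtype=object);d=o_[:,0].astype(float);return [o_[i].tolist() for i in range(1,len(d)-1) if d[i]<d[i-1] and d[i]<=d[i+1] and d[i]<.002]
E
python3 - <<'E'
from ang import *
grab('wrist','w12.png');s=env.read_state();print(s['position'],s['clock'])
im=cv2.imread('pics/w12.png',0)
for c in(270,300,330,360):
    l=im[60:245,c].astype(int);k=np.where(l>95)[0]+60;print(c,(k.min(),k.max(),len(k)) if len(k) else None)
    if len(k) and len(k)<25: print(arc('w12.png',c,(k.min()+k.max())/2))
E
```

```text
[0.41668181 0.12924089 0.15206811] 32.325
270 None
300 (np.int64(135), np.int64(148), 14)
[[np.float64(5.3411724552379636e-05), np.float64(57.5), [-0.0428, 0.1622], np.float64(0.0629)], [np.float64(5.5802306964135295e-05), np.float64(93.5), [-0.046, 0.1643], np.float64(0.0347)]]
330 (np.int64(135), np.int64(148), 14)
[[np.float64(4.331779123700058e-05), np.float64(57.5), [-0.0428, 0.1401], np.float64(0.0629)], [np.float64(4.459001641492211e-05), np.float64(93.5), [-0.046, 0.1398], np.float64(0.0347)]]
360 (np.int64(135), np.int64(148), 14)
[[np.float64(3.3227515044233213e-05), np.float64(57.5), [-0.0428, 0.1181], np.float64(0.0629)], [np.float64(3.338178817918064e-05), np.float64(93.5), [-0.046, 0.1153], np.float64(0.0347)]]
```

Request:
jog_arm(
  increments=[
    [0.025,0,0,0,0.0],
    [0.05,0,0,0,0.0],
    [0.05,0,0,0,0.0],
    [0.05,0,0,0,0.0],
    [0.05,0,0,0,0.0],
  ],
)

```text
clock: 32.95
position: [0.4633, 0.1458, 0.1529]
tcp_rot: [[0.942, 0.335, -0.001], [0.335, -0.942, -0.0], [-0.001, -0.0, -1.0]]
contact_force: [-0.3, 0.4, 0.6]
opening: 0.0003
```

Run:
```python
from ang import *
grab('wrist','w13.png');s=env.read_state();print(s['position'],s['clock'])
im=cv2.imread('pics/w13.png',0)
def c_(f,c,lo=60,hi=245):
    l=cv2.imread('pics/'+f,0)[lo:hi,c-3:c+4].mean(1);k=np.where(l>95)[0]+lo;return k.min(),k.max(),len(k)
for c in(270,300,330,360):
    try:
        a,b=c_('w12.png',330),c_('w13.png',c);print(c,b)
        v1,v2=(a[0]+a[1])/2,(b[0]+b[1])/2
        for z in np.arange(.03,.09,.005):
            print(round(z,3),(R.T@(onz('w12.png',330,v1,z)[:2]-o))[0].round(4),(R.T@(onz('w13.png',c,v2,z)[:2]-o))[0].round(4)) if c==330 else 0
        print(arc('w13.png',c,v2))
    except ValueError: print(c,None)
```

```text
[0.46349799 0.14582544 0.15312673] 33.0
270 None
300 (np.int64(199), np.int64(210), 12)
[[np.float64(2.124537862246284e-05), np.float64(51.5), [-0.0406, 0.1628], np.float64(0.0672)], [np.float64(1.169758720723918e-05), np.float64(79.0), [-0.0469, 0.1644], np.float64(0.0463)]]
330 (np.int64(199), np.int64(210), 12)
0.03 -0.0466 -0.0519
0.035 -0.046 -0.0504
0.04 -0.0454 -0.0489
0.045 -0.0449 -0.0473
0.05 -0.0443 -0.0458
0.055 -0.0437 -0.0443
0.06 -0.0431 -0.0428
0.065 -0.0426 -0.0413
0.07 -0.042 -0.0398
0.075 -0.0414 -0.0383
0.08 -0.0409 -0.0367
0.085 -0.0403 -0.0352
[[np.float64(1.523943007464279e-05), np.float64(51.5), [-0.0406, 0.1399], np.float64(0.0672)], [np.float64(1.8203323440872665e-05), np.float64(79.0), [-0.047, 0.1396], np.float64(0.0463)]]
360 (np.int64(199), np.int64(211), 13)
[[np.float64(2.3263892504503392e-05), np.float64(53.5), [-0.0414, 0.1169], np.float64(0.0658)], [np.float64(4.131708835772296e-06), np.float64(76.5), [-0.0468, 0.1151], np.float64(0.0483)]]
```

Touch and vision agree if the real fingertips are about 22-24 mm short of the nominal TCP; the tip pixel in w11 says the same. So I have to press that much lower.

Request:
jog_arm(
  increments=[
    [-0.01,0,0.04,0,0.0],
    [-0.01,0,0.08,0,0.0],
    [-0.01,0,0.1,0,0.0],
    [-0.01,0,0.108,0,0.0],
    [-0.01,0,0.111,0,0.0],
    [-0.01,0,0.114,0,0.0],
    [-0.01,0,0.117,0,0.0],
    [-0.01,0,0.117,0,0.0],
  ],
)

```text
clock: 34.0
position: [0.4552, 0.1426, 0.0365]
tcp_rot: [[0.942, 0.335, 0.001], [0.335, -0.942, 0.0], [0.001, 0.0, -1.0]]
contact_force: [-1.2, 0.1, 1.0]
opening: 0.0003
```

Request:
jog_arm(
  increments=[
    [0,0,0.002,0,0.0],
    [0,0,0.004,0,0.0],
    [0,0,0.006,0,0.0],
    [0,0,0.007,0,0.0],
    [0,0,0.007,0,0.0],
  ],
)

```text
clock: 34.62
position: [0.4549, 0.1427, 0.0292]
tcp_rot: [[0.942, 0.335, 0.0], [0.335, -0.942, 0.0], [0.0, -0.0, -1.0]]
contact_force: [-0.3, 0.4, -0.3]
opening: 0.0006
```

Request:
jog_arm(
  increments=[
    [0,0,0.002,0,0.0],
    [0,0,0.004,0,0.0],
    [0,0,0.006,0,0.0],
    [0,0,0.006,0,0.0],
  ],
)

```text
clock: 35.12
position: [0.4553, 0.1428, 0.0262]
tcp_rot: [[0.942, 0.336, -0.0], [0.336, -0.942, -0.0], [-0.0, 0.0, -1.0]]
contact_force: [-13.3, -1.5, 36.0]
opening: 0.0006
```

Request:
jog_arm(
  increments=[
    [0,0,0.002,0,0.0],
    [0,0,0.004,0,0.0],
    [0,0,0.004,0,0.0],
  ],
)

```text
clock: 35.5
position: [0.4556, 0.1429, 0.0253]
tcp_rot: [[0.942, 0.337, -0.0], [0.337, -0.942, -0.001], [-0.001, 0.0, -1.0]]
contact_force: [-27.1, -3.7, 72.1]
opening: 0.0003
```

The stop is reached and I overpressed it; backing off now and measuring the gate.

Request:
jog_arm(
  increments=[
    [0,0,-0.02,0,0.0],
    [0,0,-0.06,0,0.0],
    [-0.02,0,-0.1,0,0.0],
    [-0.04,0,-0.13,0,0.0],
    [-0.04,0,-0.13,0,0.0],
    [-0.04,0,-0.13,0,0.0],
    [-0.04,0,-0.13,0,0.0],
  ],
)

```text
clock: 36.38
position: [0.4167, 0.1293, 0.148]
tcp_rot: [[0.942, 0.335, -0.002], [0.335, -0.942, 0.0], [-0.002, -0.001, -1.0]]
contact_force: [0.4, 0.4, 0.6]
opening: 0.0006
```

Run:
```python
from ang import *
grab('wrist','w14.png');grab('scene','s14.png');grab('top','t14.png');s=env.read_state();print(s['position'],s['clock'],s['contact_force'])
for c in(300,330):
    l=cv2.imread('pics/w14.png',0)[60:240,c-3:c+4].mean(1);k=np.where(l>95)[0]+60;print(k.min(),k.max(),len(k),arc('w14.png',c,(k.min()+k.max())/2))
# canister movement since the hold, and chock still under it (top view)
def wood(f):
    h=cv2.cvtColor(cv2.imread('pics/'+f),cv2.COLOR_BGR2HSV);m=cv2.inRange(h,(5,70,60),(25,255,255));m[:, :300]=0;m[:140]=0;m[200:]=0;m[:,345:]=0
    M=cv2.moments(m,True);return (M['m10']/M['m00'],M['m01']/M['m00'],M['m00']) if M['m00'] else None
m=lambda f:cv2.absdiff(cv2.imread('pics/'+f),cv2.imread('pics/s14.png'))[195:262,295:372].mean()
print(wood('t6.png'),wood('t11.png'),wood('t14.png'));print('scene diffs vs s0,s6,s11',m('scene0.png'),m('s6.png'),m('s11.png'))
```

```text
[0.41675193 0.12924181 0.14830204] 36.525 [-0.31434684  0.7146348  -0.04110401]
137 149 13 [[np.float64(2.0077030876988755e-05), np.float64(60.0), [-0.0437, 0.1621], np.float64(0.0611)], [np.float64(1.7232922950895235e-05), np.float64(90.5), [-0.0465, 0.1638], np.float64(0.0371)]]
137 149 13 [[np.float64(2.9702327872895007e-05), np.float64(60.0), [-0.0437, 0.1402], np.float64(0.0611)], [np.float64(2.7773346205517413e-05), np.float64(90.5), [-0.0465, 0.1399], np.float64(0.0371)]]
(312.968253968254, 169.94708994708995, 189.0) (313.17525773195877, 169.79381443298968, 194.0) (313.1937172774869, 169.71204188481676, 191.0)
scene diffs vs s0,s6,s11 7.609937326355237 5.086192414550624 4.503909026297086
```

Request:
jog_arm(
  increments=[
    [-0.03,0,0,0,0.0],
    [-0.06,0,0,0,0.0],
    [-0.07,0,-0.04,0,0.0],
    [-0.07,0,-0.04,0,0.0],
    [-0.07,0,-0.04,0,0.0],
    [-0.07,0,-0.04,0,0.0],
  ],
)

```text
clock: 37.28
position: [0.3507, 0.1058, 0.1883]
tcp_rot: [[0.942, 0.336, -0.002], [0.336, -0.942, 0.0], [-0.002, -0.001, -1.0]]
contact_force: [-0.6, -0.1, 0.1]
opening: -0.0
```

Run:
```python
from ang import *
grab('wrist','w15.png');grab('scene','s15.png');s=env.read_state();print(s['position'],s['clock'])
l=cv2.imread('pics/w15.png',0)[0:200,305:312].mean(1);k=np.where(l>95)[0];print('w15 rows',k.tolist())
def P(th,y,hx=-.001):
    t=np.radians(th)+.1396;x=hx-.046*np.sin(t);return np.r_[o+R@[x,y],.044+hx*.1405+.046*np.cos(t)]
for th in(0,33,50,60,70,76,83):
    print(th,'w14 row',proj('w14.png',P(th,.15)).round(1),'w12',proj('w12.png',P(th,.15)).round(1),'w15',proj('w15.png',P(th,.15)).round(1),'scene tip/arm',proj('s15.png',P(th,.165)).round(1),proj('s15.png',P(th,.09)).round(1))
for f in('scene0.png','s6.png','s15.png'):
    im=cv2.imread('pics/'+f,0);print(f)
    for c in(360,362,364,366,368,370):print(c,im[182:216,c].tolist())
```

```text
[0.35071272 0.1057784  0.18839051] 37.375
w15 rows [48, 49, 50, 51, 52, 53, 54, 55, 56, 57, 58, 59]
0 w14 row [315.   89.8] w12 [315.1  90.1] w15 [316.  -16.1] scene tip/arm [369.7 192.1] [350.4 199.3]
33 w14 row [315.7 127.4] w12 [315.9 127. ] w15 [316.6  25.6] scene tip/arm [365.1 190.7] [346.  197.8]
50 w14 row [316.2 139. ] w12 [316.4 138.4] w15 [317.  41.] scene tip/arm [363.2 191.8] [344.3 198.8]
60 w14 row [316.5 143. ] w12 [316.7 142.4] w15 [317.3  47.6] scene tip/arm [362.4 192.9] [343.5 199.9]
70 w14 row [316.8 144.9] w12 [316.9 144.3] w15 [317.5  52.1] scene tip/arm [361.8 194.3] [343.  201.3]
76 w14 row [317.  145.1] w12 [317.1 144.5] w15 [317.6  53.8] scene tip/arm [361.5 195.3] [342.8 202.3]
83 w14 row [317.1 144.5] w12 [317.3 143.9] w15 [317.8  55. ] scene tip/arm [361.3 196.5] [342.6 203.5]
scene0.png
360 [51, 46, 44, 41, 49, 44, 50, 51, 50, 48, 45, 54, 89, 143, 167, 148, 106, 54, 51, 83, 125, 157, 173, 175, 171, 170, 167, 161, 160, 176, 194, 184, 154, 146]
362 [40, 45, 52, 42, 47, 50, 46, 49, 43, 39, 49, 81, 137, 170, 161, 123, 68, 46, 46, 43, 49, 63, 83, 98, 112, 12
[... 1729 characters left out ...]
, 50, 45, 49, 47, 50, 65, 115, 141, 130, 79, 47, 50, 77, 119, 153, 170, 175, 177, 176, 175, 184, 199, 194, 161, 146, 149]
364 [49, 49, 51, 50, 48, 45, 46, 49, 53, 46, 50, 49, 44, 41, 45, 59, 57, 46, 46, 47, 43, 49, 64, 89, 110, 136, 153, 168, 175, 179, 166, 154, 152, 150]
366 [49, 46, 50, 52, 50, 47, 48, 47, 46, 43, 46, 49, 46, 48, 46, 49, 48, 46, 46, 49, 48, 50, 47, 44, 43, 51, 59, 79, 92, 100, 105, 110, 110, 105]
368 [49, 51, 38, 47, 46, 44, 49, 43, 39, 45, 55, 47, 52, 45, 45, 44, 49, 46, 46, 43, 48, 47, 46, 43, 45, 46, 44, 51, 47, 48, 43, 37, 44, 45]
370 [42, 44, 44, 49, 47, 50, 44, 42, 43, 53, 46, 51, 51, 46, 45, 43, 45, 47, 51, 46, 46, 46, 47, 51, 47, 50, 48, 49, 45, 44, 50, 49, 45, 48]
```

In the scene view the bar tip is at (362,197). The model predicts row 196.5 for 83° and 192.9 for 60°, and the same model is within about 1 px of the upright gate in the first picture. w15 agrees with 75-83°. The canister pixels are the same as before the fold. One last check of the bystanders, then I'll hand in.

Run:
```python
from h import *
a,b,c=[cv2.imread('pics/'+f).astype(int) for f in('scene0.png','s15.png','s6.png')]
for n,(x,y) in(('jar',(213,215)),('beaker',(208,264)),('dish',(431,250))):print(n,abs(a-b)[y-18:y+18,x-18:x+18].mean().round(2))
print('canister s6-s15',abs(c-b)[210:240,305:360].mean().round(2))
env.sign_off()
```

```text
jar 3.37
beaker 2.35
dish 2.19
canister s6-s15 1.62
the job is handed in; nothing more can be done
```

I handed the job in at about 37 s. The chock is wedged under the canister, the canister is back against the rail, and the gate is folded down.

- **Wedging:** I gripped the chock and laid it flat on the slope between the arms. I pushed it up until the canister met the rail, held it there at about 12–13 N for just over a second (peak reading 13.6 N), then let go.
- **Folding the gate:** My pinch on the handle bar slipped off during the fold. The real fingertips sit about 22 mm short of the nominal TCP. I finished by pressing the bar down with shut fingertips.
- **Too much force at the stop:** On the last press I overdid it, with a 77 N reading at the wrist (72 N upward). That is under the 120 N wrist limit. It was fingertip contact; if the 40 N limit for the arm or gripper body counts the fingers, it could fail the run.

Last checks:

- **Gate:** The scene camera puts it at about 83°, and one wrist view suggests 75–83°. The last two-view wrist height estimate disagreed, giving about 60°, but I took it before the final press and its line of sight was poor. The required angle is 63°.
- **Canister and chock:** Neither has moved in the pictures since early in the fold, and the canister is still at the rail. I did not measure the contact force between them after letting go.
- **Jar, dish and beaker:** All three look the same as at the start.

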